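# Turn an empty stack-nest tote half round and nest it by feel

### The job

Put the empty loose tote away inside the other tote in the cradle: turn it half round so that its ribs match the slots, lower it onto the rim, feel along until the ribs drop into the slots and let it down until it is nested fully home and level. The bottom tote may sit a little to either end of the cradle. Work gently: do not drop the tote, do not press or hit the bottom tote or the cradle with more than about 30 N, and do not knock over or shift the bottles, beaker and tape roll.

Things in the scene. Friction and masses are not known exactly. Their poses are not given: they have to be found in the camera images.
- top_tote_center (a point): Loose grey stack-nest tote, 0.1 to 0.2 kg, open top, 160 mm long (x), 64 wide (y) at the rim, 70 high, walls tapering in below. Point: its centre, 35 mm below the rim; z up, +x to the end with the empty card holder. The top 20 mm of the walls is an upright band, 64 mm over its outside, to grip across the middle from above; from x = -18 to +34 mm nothing juts out of it.
- top_tote_wide_ribs (a point): Point midway between the bottoms of the loose tote's two wide ribs, 50 mm to +x of its centre, 10 mm above its underside. Upright ribs, 20 mm wide along x, one on each long side, bottoms flat at 21 to 33 mm either side of the middle, vertical edges bevelled 0.5 mm at the bottom. The top 26 mm of each rib is a slot 23 mm wide, open to the top and inside, bulging to 38.5 mm from the middle.
- top_tote_narrow_ribs (a point): The same for the two narrow ribs, 10 mm wide, 32 mm to -x of the tote's centre; the slots in their top 26 mm are 13 mm wide. The wide ribs fit only wide slots. The tote starts facing the wrong way: its +x is roughly opposite to the cradle's +x (within about 0.7 rad).
- cradle: Low aluminium cradle, 164 x 56 mm, lips 12 mm high, screwed to the worktop. Origin at the centre of its underside, x along its length, z up. In it stands the bottom tote, the same make as the loose one, its +x (card holder, wide slots) along the cradle's +x and centred across (y). It is clamped stiffly with its centre up to 15 mm to either side of the cradle's centre along x; that is not measured.
- bottom_rim (a point): Point over the cradle's centre at the height of the bottom tote's rim (74 mm above the cradle's underside); axes as the cradle. Loose-tote ribs that stand beside the slots rest on this rim: the loose tote's centre is then 25 mm above this point, and it can slide 16 mm along x either way from the bottom tote's centre before its lower end meets an end wall. Facing the other way it only stacks so.
- nest_home (a point): Point over the cradle's centre at the height (73 mm above its underside) where the loose tote's centre lies when nested fully home, facing as the cradle; in x it then lies up to 15 mm off this point. From resting on the rim the ribs drop 26 mm in the slots to a hard stop (1.5 mm free each way along x, 2 mm across). Nested, its rim stands 34 mm above the lower rim.
- beaker: Small clear plastic beaker, 71 mm across and 71 mm high, standing; a bystander. Origin at the centre of its underside.
- amber_bottle: Amber bottle with white cap, 54 mm across and 112 mm high, standing; a bystander. Origin at the centre of its underside.
- tape_roll: Flat roll of cream tape, 76 mm across and 15 mm high; a bystander. Origin at the centre of its underside.
- small_bottle: White squat bottle with a red cap, 45 mm across and 83 mm high; a bystander. Origin at the centre of its underside.
- photometer: Bench photometer fixed between the two totes, 282 x 261 mm, 116 mm high, with its cell lid standing open: the lid's tip reaches 180 mm above the worktop, so things must be carried over it higher than that, or round it. Origin at the centre of its underside, front to -x.

How it is judged:
On the way:
1. the loose tote is lifted clear of the worktop (height (world z) of top_tote_center above 0.12 m), for 0.1 s.
At the end, for the whole second after the job is handed in: The tote rests nested in the bottom tote: its centre 66 to 76 mm above the cradle's origin (73 mm is fully home; merely stacked is 99 mm), within 20 mm of the cradle's centre lengthwise and 6 mm across, level within 0.05 rad, in line within 0.1 rad, released and at rest (z of top_tote_center in the frame of cradle between 0.066 and 0.076 m and x of top_tote_center in the frame of cradle between -0.02 and 0.02 m and y of top_tote_center in the frame of cradle between -0.006 and 0.006 m and angle between top_tote_center's own z axis and vertical below 0.05 rad and angle between the x axis of top_tote_center and the x axis of cradle, either way round below 0.1 rad and linear speed of top_tote below 0.02 m/s); the robot touches nothing.
It fails at once if the bottom tote or cradle is pressed or struck by the loose tote with more than 35 N (contact force between top_tote and cradle above 35 N).
It fails at once if the robot presses on the bottom tote or cradle with more than 35 N (contact force between any of the fingers, the arm and cradle above 35 N).
It fails at once if a bystander is shifted by more than 30 mm or tipped (distance of any of beaker, amber_bottle, tape_roll, small_bottle from where it was at the start of the episode above 0.03 m or angle between any of beaker, amber_bottle, small_bottle's own z axis and vertical above 0.5 rad).
It also fails if it takes over 72 s, if anything falls off the work surface, if the arm or the gripper's body presses on something with over 40 N, if the wrist force passes 120 N, or if a joint passes its speed limit or range.

### The arm

A 6-joint arm with a two-finger parallel gripper is mounted at the origin on a cart in front of the work surface, level with it; the furniture and walls round the work are solid. World frame = base frame: x ahead of the robot, y to its left, z up, the work surface at z = 0. Lengths are in m, angles in rad, forces in N, time in s.
With the tool pointing down it reaches from about 0.35 to 0.725 m from the base axis. Payload 6 kg.
Tool frame: the origin (TCP) lies at the very end of the fingers, on their centre line; the grasp point (between the pads) lies 19 mm behind it; z points along the fingers, y is the direction in which the jaws open and shut (so a half turn about z gives the same grasp; the last joint's range is limited). The gripper opens to 85 mm and grips with 20 to 120 N. Pads are 22 mm wide; open, the fingers measure 114 mm over their backs; the gripper's body (76 mm by 85 mm) begins 54 mm behind the grasp point. The pads swing forward as they close: fully open they stand 13 mm farther back than shut.
Start: joints at [1.6, 0.04, 0.085, 0, -1.615, -0.334], TCP at [0.18, 0.572, 0.231] pointing down, gripper open.
Joint ranges: [-2.56, 2.56], [-1.29, 2.01], [-1.08, 1.49], [-3.29, 1.98], [-2.81, -0.18], [-2.99, 2.99]. Speed limits (rad/s): [2.57, 2.57, 3.01, 3.14, 3.14, 3.14].

### API

Orientations are given as [roll, pitch, yaw] about the fixed x, y, z axes, in that order (R = Rz(yaw) Ry(pitch) Rx(roll)).
In Python, from workcell import get_obs, grab_frame, job gives the robot as it stands.
- The arm moves only by the tool jog_arm, never from a script. Its argument "deltas" is a list that holds one entry, the list of rows, each a list of 6 numbers: the shift along the tool's x, y, z in m, then the turn, a rotation vector about the tool's x, y, z in degrees. In form: [[[tx, ty, tz, wx, wy, wz], ...]]. A call has 1 to 5 rows; each row is the pose to reach, as a shift and turn from the pose measured when the call began, along the tool's axes at that moment; what a row does not reach only later rows make up. A row lasts 1/8 s, in which the tool goes at most 62.5 mm and 10.7 degrees, less where a joint would pass 70% of its speed; a pose out of reach is approached as far as the arm can. A call with a gripper value outside its range is refused whole. "hand" is the closure, from 0 (fully open) to 1 (shut), set as the call begins (left out, the last holds). The fingers move at their own pace and stop on an object; the grip force is fixed at half the most. Time passes only in rows, so rows that repeat a pose let the fingers close. It gives the time, the measured TCP pose, the force and the opening at its end, in the units of the state.
- get_obs(): the state, without advancing time (a new reading comes with each control period).
- grab_frame(name): name is "scene" or "top" or "wrist"; returns a dict with "image" (480x640x3 uint8, red, green, blue), "K" (3x3 intrinsics, pixels), "eye" and "attitude" of the camera in the world; the wrist camera has in their place "tool_from_camera" (4x4, takes a point from camera to tool coordinates, whose origin is the TCP and whose axes are the flange's). Camera axes: x right, y down, z forward; pixel columns grow to the right and rows downward; lengths in m; the calibration is good to about 2 mm. A picture is of the moment at which its call begins: read the wrist's pose just before it. There is no depth.
- job.hand_in(): hands the job in, once; it reports no verdict.
The state is a dict: "clock": time; "q": joint angles; "joint_vel": joint speeds; "joint_torque": joint torques, N m; "ee_pos": TCP position; "tool_rot": TCP orientation; "force": force on the tool from outside, world axes, zero at the start; "ft_torque": the same for the moment, N m; "width": finger opening in m.
Only numpy, scipy, OpenCV 4.12 (cv2) and the standard library are available. Lean on these libraries where they do the work, as an engineer would, in place of code of your own. Each camera call takes 0.05 s, during which the arm holds its last target.

## Working session

There is one attempt and no reset: what is moved stays moved. The work goes in short steps, Python scripts to look and compute and a tool call to move; the robot and the scene stay as the last step left them, time stands still between calls to the robot, and variables do not carry over. Pictures are saved under pics/ and viewed, and the job is handed in when it is done.

Besides the shell and the picture viewer there is one more tool, called by a JSON object that holds its "op" and its "data". jog_arm: Moves the arm, as the interface text tells. Its arguments: {"type":"object","properties":{"deltas":{"type":"array","items":{"type":"array","items":{"type":"array","items":{"type":"number"}}}},"hand":{"type":"number"}},"required":["deltas"]}

```bash
ls; mkdir -p pics
python3 - <<'E'
from workcell import get_obs, grab_frame, job
import cv2
o=get_obs(); print({k:o[k] for k in o})
for n in ["scene","top","wrist"]:
    f=grab_frame(n); cv2.imwrite(f"pics/{n}0.png",f["image"][:,:,::-1])
    print(n,{k:f[k] for k in f if k!="image"})
E
```

```text
pics
{'clock': 0.0, 'q': array([ 1.59972599e+00,  4.07841303e-02,  8.38072979e-02, -4.88223887e-04,
       -1.61548440e+00, -3.33720579e-01]), 'joint_vel': array([ 0.00153732,  0.00035807,  0.00058604,  0.00025253,  0.00027713,
       -0.00059612]), 'joint_torque': array([ 1.27323641e-03, -3.68188906e+01,  3.47431469e+01,  6.93253174e+00,
       -5.11015649e-03, -7.59425205e-06]), 'ee_pos': array([0.1798588 , 0.57206345, 0.23028779]), 'tool_rot': array([ 3.13985983e+00, -8.44950620e-05, -3.04769441e-01]), 'force': array([ 0.16318202, -0.18001923, -0.11474222]), 'ft_torque': array([ 0.05439711, -0.01096195,  0.00224265]), 'width': 0.08533369172747428}
scene {'K': array([[440.40528034,   0.        , 313.32546917],
       [  0.        , 440.40528034, 237.84946166],
       [  0.        ,   0.        ,   1.        ]]), 'eye': array([-0.03776158, -0.82334186,  0.64938728]), 'attitude': array([-2.09391733,  0.0190402 , -0.66937217])}
top {'K': array([[434.8275884 ,   0.        , 328.0644011 ],
       [  0.        , 434.8275884 , 234.32068483],
       [  0.        ,   0.        ,   1.        ]]), 'eye': array([ 0.45117409, -0.05968801,  1.19852596]), 'attitude': array([-3.06283024,  0.00337899, -1.57337582])}
wrist {'K': array([[350.34219749,   0.        , 312.40752612],
       [  0.        , 350.34219749, 237.43743242],
       [  0.        ,   0.        ,   1.        ]]), 'tool_from_camera': array([[ 1.14076915e-04, -9.50955183e-01, -3.09328672e-01,
         7.89699815e-02],
       [ 9.99999842e-01, -6.16280597e-05,  5.58248994e-04,
        -1.99011749e-04],
       [-5.49933100e-04, -3.09328687e-01,  9.50955026e-01,
        -1.43190162e-01],
       [ 0.00000000e+00,  0.00000000e+00,  0.00000000e+00,
         1.00000000e+00]])}
```

View pics/scene0.png

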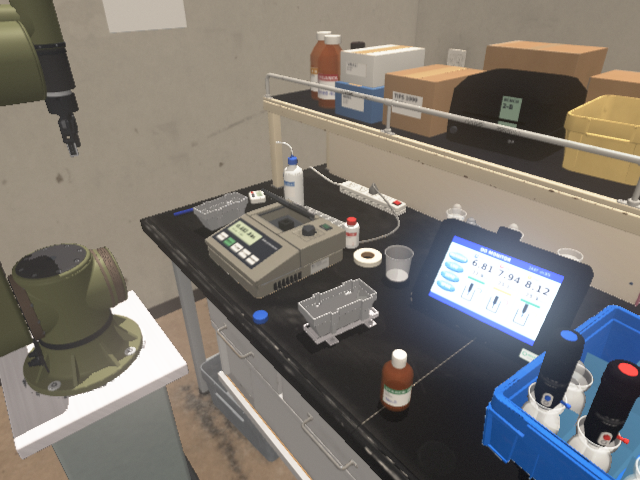

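View pics/top0.png

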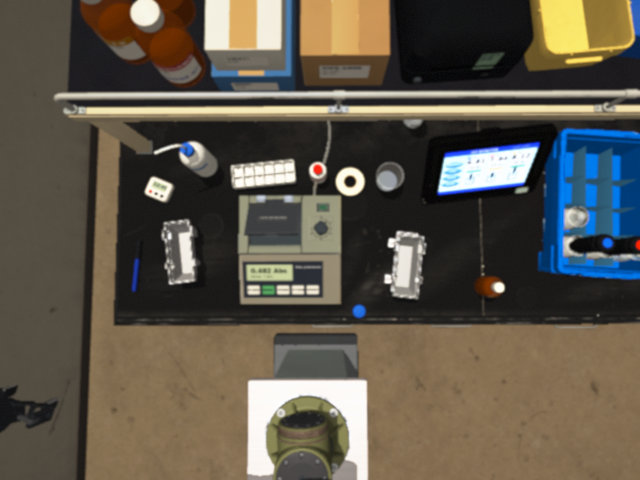

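View pics/wrist0.png

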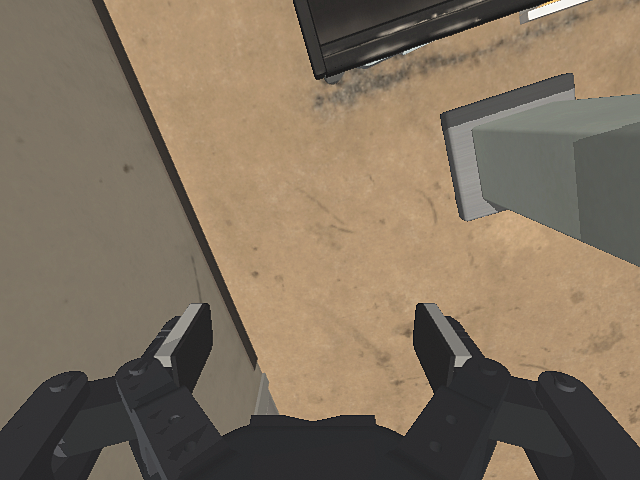

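```bash
cat > h.py <<'E'
import numpy as np, cv2
from scipy.spatial.transform import Rotation as R
from workcell import get_obs, grab_frame, job
def cam(name):
    o=get_obs()
    f=grab_frame(name)
    if name=="wrist":
        T=np.eye(4);T[:3,:3]=R.from_euler('xyz',o["tool_rot"]).as_matrix();T[:3,3]=o["ee_pos"]
        T=T@f["tool_from_camera"]
    else:
        T=np.eye(4);T[:3,:3]=R.from_euler('xyz',f["attitude"]).as_matrix();T[:3,3]=f["eye"]
    return f["image"][:,:,::-1].copy(),f["K"],T
def unproj(K,T,uv,z):
    uv=np.atleast_2d(np.asarray(uv,float)); d=np.c_[(uv-K[:2,2])/K[0,0],np.ones(len(uv))]@T[:3,:3].T
    return T[:3,3]+d*((z-T[2,3])/d[:,2])[:,None]
def proj(K,T,P):
    p=(np.atleast_2d(P)-T[:3,3])@T[:3,:3]; return p[:,:2]/p[:,2:]*K[0,0]+K[:2,2]
def crop(img,x0,y0,w,h,s,fn):
    c=cv2.resize(img[y0:y0+h,x0:x0+w],None,fx=s,fy=s,interpolation=cv2.INTER_CUBIC); cv2.imwrite(fn,c)
E
python3 - <<'E'
from h import *
i,K,T=cam("top")
a=cv2.resize(i[205:305,135:235],None,fx=4,fy=4,interpolation=cv2.INTER_CUBIC)
b=cv2.resize(i[215:315,357:457],None,fx=4,fy=4,interpolation=cv2.INTER_CUBIC)
cv2.imwrite("pics/topz.png",np.hstack([a,b]))
for n,uv,z in [("loose",(180,252),.07),("bottom",(407,265),.078)]: print(n,unproj(K,T,uv,z))
i,K,T=cam("scene")
a=cv2.resize(i[180:240,180:260],None,fx=5,fy=5,interpolation=cv2.INTER_CUBIC)
b=cv2.resize(i[275:345,290:390],None,fx=4,fy=4,interpolation=cv2.INTER_CUBIC)
b=cv2.resize(b,(400,300))
cv2.imwrite("pics/scz.png",np.hstack([a,b]))
E
```

```text
loose [[0.4952736  0.32869944 0.07      ]]
bottom [[ 0.45998257 -0.25871852  0.078     ]]
```

View pics/topz.png

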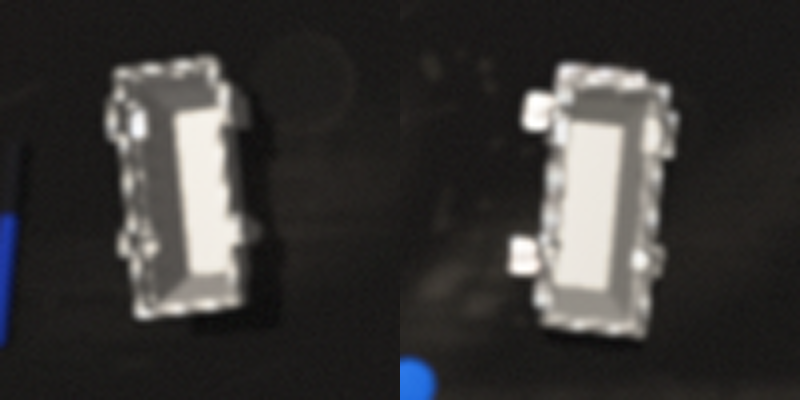

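View pics/scz.png

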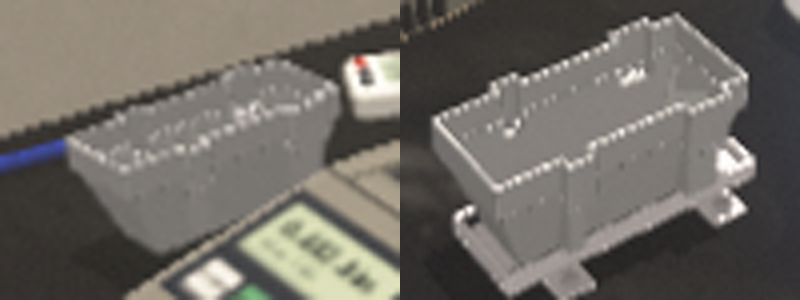

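```bash
cat >> h.py <<'E'
def delta(p,rpy,n=1):
    o=get_obs(); Rc=R.from_euler('xyz',o["tool_rot"]); Rt=R.from_euler('xyz',rpy)
    t=Rc.inv().apply(np.array(p)-o["ee_pos"]); w=(Rc.inv()*Rt).as_rotvec(degrees=True)
    print("clock %.2f"%o["clock"],"pos",o["ee_pos"].round(4),"rpy",o["tool_rot"].round(4),"F",o["force"].round(2),"w",round(o["width"],4),"q",o["q"].round(2))
    print("delta t",t.round(4),"w",w.round(2),"|t|",np.linalg.norm(t).round(3))
E
python3 - <<'E'
from h import *
delta((.47,.33,.28),(np.pi,0,0.05))
E
```

```text
clock 0.25 pos [0.18   0.5722 0.2308] rpy [ 3.1407e+00 -1.0000e-04 -3.0480e-01] F [-0.3   0.58 -0.34] w 0.0854 q [ 1.6   0.04  0.08 -0.   -1.62 -0.33]
delta t [ 0.3493  0.1441 -0.049 ] w [  0.05   0.   -20.33] |t| 0.381
```

{"op": "jog_arm", "data": {"deltas": [[[0.05,0.02,-0.01,0,0,-3],[0.1,0.04,-0.02,0,0,-6],[0.15,0.06,-0.03,0,0,-9],[0.2,0.08,-0.04,0,0,-12],[0.25,0.1,-0.05,0,0,-15]]], "hand": 0}}

```text
clock: 0.88
ee_pos: [0.3895, 0.4005, 0.2813]
tool_rot: [3.141, 0.0, -0.041]
force: [0.5, 0.2, -0.0]
width: 0.0855
```

Run:
```python
from h import *
delta((.47,.33,.28),(np.pi,0,0.05))
```

```text
clock 0.88 pos [0.3895 0.4005 0.2813] rpy [ 3.141e+00  1.000e-04 -4.100e-02] F [ 0.53  0.17 -0.04] w 0.0855 q [ 1.16 -0.06  0.08  0.   -1.71  0.37]
delta t [0.0833 0.0672 0.0013] w [ 0.03  0.01 -5.21] |t| 0.107
```

{"op": "jog_arm", "data": {"deltas": [[[0.042,0.034,0,0,0,-2.5],[0.083,0.067,0.001,0,0,-5.2],[0.083,0.067,0.001,0,0,-5.2],[0.083,0.067,0.001,0,0,-5.2]]]}}

```text
clock: 1.38
ee_pos: [0.4697, 0.3301, 0.2801]
tool_rot: [3.141, 0.001, 0.049]
force: [-0.2, 0.8, -0.2]
width: 0.0856
```

Run:
```python
from h import *
delta((.47,.33,.28),(np.pi,0,0.05))
i,K,T=cam("wrist"); cv2.imwrite("pics/w1.png",i); np.savez("w1.npz",K=K,T=T)
```

```text
clock 1.38 pos [0.4697 0.3301 0.2801] rpy [3.141e+00 5.000e-04 4.890e-02] F [-0.22  0.77 -0.24] w 0.0856 q [ 0.96 -0.02  0.12 -0.   -1.7   0.66]
delta t [0.0003 0.0001 0.0001] w [ 0.04  0.03 -0.06] |t| 0.0
```

View pics/w1.png

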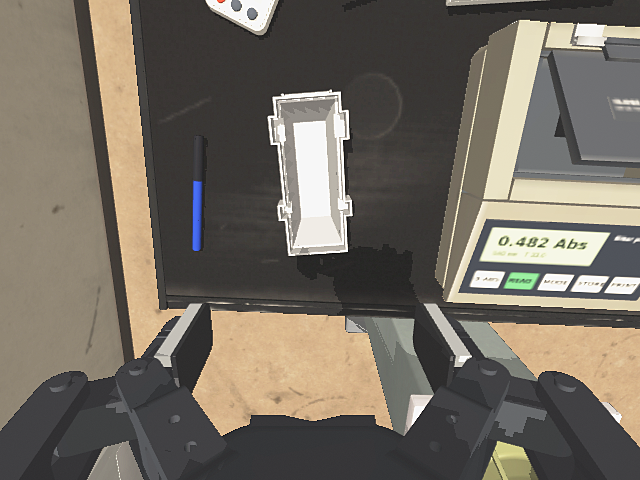

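Run:
```python
from h import *
i=cv2.imread("pics/w1.png"); crop(i,250,80,120,190,3.1,"pics/w1z.png")
d=np.load("w1.npz")
for n,uv in [("TL",(274,96)),("TR",(340,93)),("BL",(290,255)),("BR",(347,250)),("wideL t",(268,115)),("wideL b",(270,142)),("narL",(279,203)),("narLb",(281,219)),("wideR",(349,112)),("wideRb",(349,138)),("narR",(351,197)),("narRb",(351,214))]:
    print(n,unproj(d["K"],d["T"],uv,.07).round(4))
```

```text
TL [[0.5712 0.3711 0.07  ]]
TR [[0.5768 0.3095 0.07  ]]
BL [[0.4126 0.3515 0.07  ]]
BR [[0.4213 0.2905 0.07  ]]
wideL t [[0.5541 0.3766 0.07  ]]
wideL b [[0.5293 0.3744 0.07  ]]
narL [[0.4692 0.3644 0.07  ]]
narLb [[0.4523 0.362  0.07  ]]
wideR [[0.5606 0.2997 0.07  ]]
wideRb [[0.5368 0.2978 0.07  ]]
narR [[0.479 0.291 0.07 ]]
narRb [[0.4612 0.2896 0.07  ]]
```

View pics/w1z.png

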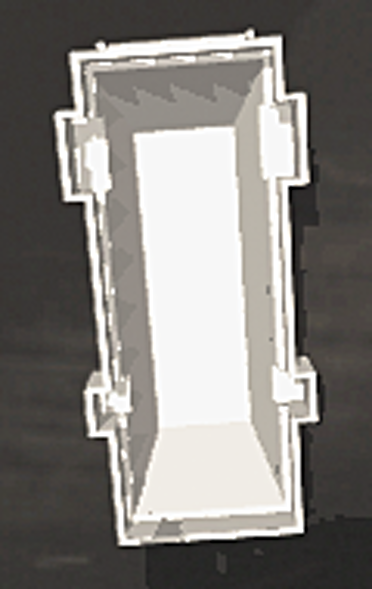

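Run:
```python
from h import *
delta((.40,-.26,.28),(np.pi,0,-0.1))
```

```text
clock 1.43 pos [0.4693 0.3306 0.2802] rpy [3.1411e+00 4.0000e-04 5.0000e-02] F [ 0.69  0.31 -0.6 ] w 0.0853 q [ 0.96 -0.02  0.12  0.   -1.7   0.66]
delta t [-0.0988  0.5864  0.0006] w [0.03 0.02 8.6 ] |t| 0.595
```

{"op": "jog_arm", "data": {"deltas": [[[-0.01,0.06,0,0,0,1],[-0.02,0.12,0,0,0,2],[-0.03,0.18,0,0,0,3],[-0.04,0.24,0,0,0,4],[-0.05,0.3,0,0,0,5]]]}}

```text
clock: 2.05
ee_pos: [0.4336, 0.0278, 0.2808]
tool_rot: [-3.141, -0.001, -0.035]
force: [1.3, -0.2, 1.1]
width: 0.0853
```

{"op": "jog_arm", "data": {"deltas": [[[-0.01,0.06,0,0,0,1],[-0.02,0.12,0,0,0,2],[-0.03,0.18,0,0,0,3],[-0.04,0.24,0,0,0,4],[-0.05,0.3,0,0,0,4]]]}}

```text
clock: 2.68
ee_pos: [0.3729, -0.2711, 0.2812]
tool_rot: [-3.141, -0.002, -0.103]
force: [1.5, -0.5, 0.3]
width: 0.0852
```

Run:
```python
from h import *
delta((.40,-.26,.28),(np.pi,0,-0.1))
i,K,T=cam("wrist"); cv2.imwrite("pics/w2.png",i); np.savez("w2.npz",K=K,T=T)
```

```text
clock 2.67 pos [ 0.3729 -0.2711  0.2812] rpy [-3.1414e+00 -2.5000e-03 -1.0270e-01] F [ 1.45 -0.47  0.31] w 0.0852 q [-0.19 -0.32 -0.15 -0.   -1.74  1.66]
delta t [ 0.0258 -0.0138  0.0012] w [-0.01 -0.14 -0.16] |t| 0.029
```

View pics/w2.png

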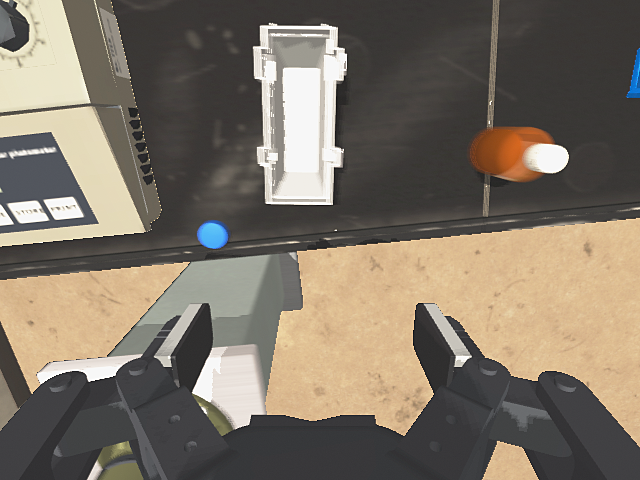

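Run:
```python
from h import *
i,K,T=cam("wrist");cv2.imwrite("pics/w3.png",i); np.savez("w3.npz",K=K,T=T)
crop(i,235,10,130,210,2.8,"pics/w3z.png")
delta((.46,-.26,.28),(np.pi,0,-0.08))
```

```text
clock 2.77 pos [ 0.3714 -0.2738  0.2803] rpy [ 3.1412e+00  5.0000e-04 -1.1070e-01] F [-0.59  0.5  -0.79] w 0.0855 q [-0.19 -0.32 -0.15  0.   -1.74  1.66]
delta t [ 0.0865 -0.0235  0.0002] w [ 0.02  0.03 -1.76] |t| 0.09
```

View pics/w3z.png

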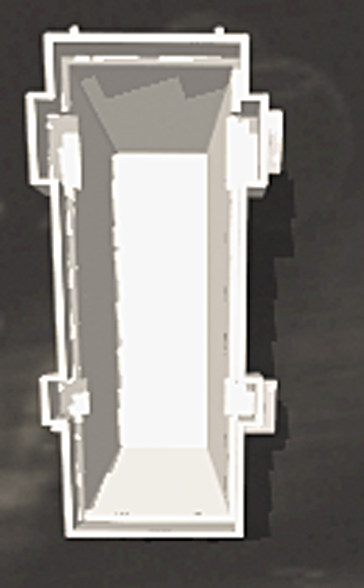

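Run:
```python
from h import *
d=np.load("w3.npz"); K,T=d["K"],d["T"]
def u(x,y,z=.074): return unproj(K,T,(235+x/2.8-.3,10+y/2.8-.3),z)[0]
L=[("TL",46,36),("TR",246,36),("BL",68,537),("BR",242,535),("wLt",29,95),("wLb",32,185),("wRt",268,97),("wRb",266,190),("nLt",42,377),("nLb",44,430),("nRt",270,377),("nRb",272,430)]
P={n:u(x,y) for n,x,y in L}
for n in P: print(n,P[n].round(4))
C=(P["TL"]+P["TR"]+P["BL"]+P["BR"])/4
ax=(P["TL"]+P["TR"]-P["BL"]-P["BR"]); ps=np.arctan2(ax[1],ax[0]); print("C",C.round(4),"yaw",ps.round(4),"len",np.linalg.norm(ax)/2)
ux=np.array([np.cos(ps),np.sin(ps),0])
for n in P: v=P[n]-C; print(n,(v@ux*1e3).round(1),(np.cross(ux,v)[2]*1e3).round(1))
```

```text
TL [ 0.538  -0.2413  0.074 ]
TR [ 0.5312 -0.3034  0.074 ]
BL [ 0.3798 -0.2233  0.074 ]
BR [ 0.3736 -0.2861  0.074 ]
wLt [ 0.5223 -0.2332  0.074 ]
wLb [ 0.4964 -0.2298  0.074 ]
wRt [ 0.5136 -0.3086  0.074 ]
wRb [ 0.4867 -0.3055  0.074 ]
nLt [ 0.4363 -0.2232  0.074 ]
nLb [ 0.4184 -0.2209  0.074 ]
nRt [ 0.4277 -0.3013  0.074 ]
nRb [ 0.4097 -0.3004  0.074 ]
C [ 0.4556 -0.2635  0.074 ] yaw -0.1109 len 0.15890912450174885
TL 79.4 31.2
TR 79.5 -31.2
BL -79.9 31.5
BR -79.0 -31.5
wLt 62.9 37.5
wLb 36.8 38.0
wRt 62.6 -38.4
wRb 35.5 -38.3
nLt -23.7 38.0
nLb -41.7 38.2
nRt -23.6 -40.7
nRb -41.6 -41.7
```

Run:
```python
from h import *
delta((.4995,.3312,.28),(np.pi,0,0.122))
```

```text
clock 2.77 pos [ 0.3714 -0.2738  0.2803] rpy [ 3.1412e+00  5.0000e-04 -1.1070e-01] F [-0.59  0.5  -0.79] w 0.0855 q [-0.19 -0.32 -0.15  0.   -1.74  1.66]
delta t [ 0.0605 -0.6155  0.    ] w [  0.02   0.03 -13.33] |t| 0.618
```

{"op": "jog_arm", "data": {"deltas": [[[0.006,-0.06,0,0,0,-1],[0.012,-0.12,0,0,0,-2],[0.018,-0.18,0,0,0,-4],[0.024,-0.24,0,0,0,-5],[0.03,-0.3,0,0,0,-6]]]}}

```text
clock: 3.4
ee_pos: [0.434, 0.0245, 0.2807]
tool_rot: [-3.141, -0.001, -0.003]
force: [1.0, -0.1, -1.0]
width: 0.0852
```

Run:
```python
from h import *
delta((.4995,.3312,.28),(np.pi,0,0.122))
```

```text
clock 3.40 pos [0.434  0.0245 0.2807] rpy [-3.141e+00 -9.000e-04 -2.600e-03] F [ 0.99 -0.1  -0.99] w 0.0852 q [ 0.53 -0.4  -0.2  -0.   -1.76  1.04]
delta t [ 0.0647 -0.3069  0.0009] w [-0.03 -0.05 -7.14] |t| 0.314
```

{"op": "jog_arm", "data": {"deltas": [[[0.013,-0.06,0,0,0,-1.4],[0.026,-0.12,0,0,0,-2.8],[0.038,-0.18,0,0,0,-4.2],[0.05,-0.24,0,0,0,-5.6],[0.062,-0.296,0,0,0,-7]]]}}

```text
clock: 4.03
ee_pos: [0.4956, 0.324, 0.2811]
tool_rot: [-3.141, -0.001, 0.123]
force: [1.6, -0.6, 0.7]
width: 0.0854
```

Run:
```python
from h import *
delta((.4995,.3312,.13),(np.pi,0,0.122))
```

```text
clock 4.03 pos [0.4956 0.324  0.2811] rpy [-3.1406e+00 -1.4000e-03  1.2350e-01] F [ 1.56 -0.55  0.69] w 0.0854 q [ 0.92  0.03  0.16  0.   -1.7   0.78]
delta t [ 0.0046 -0.0065  0.1512] w [-0.06 -0.08  0.08] |t| 0.151
```

{"op": "jog_arm", "data": {"deltas": [[[0.005,-0.006,0.05,0,0,0],[0.005,-0.006,0.1,0,0,0],[0.005,-0.006,0.14,0,0,0],[0.005,-0.006,0.15,0,0,0],[0.005,-0.006,0.15,0,0,0]]]}}

```text
clock: 4.65
ee_pos: [0.4997, 0.3315, 0.1321]
tool_rot: [-3.141, -0.002, 0.125]
force: [0.2, 0.7, 1.0]
width: 0.0857
```

Run:
```python
from h import *
i,K,T=cam("wrist");cv2.imwrite("pics/w4.png",i); np.savez("w4.npz",K=K,T=T)
delta((.4995,.3312,.042),(np.pi,0,0.122))
```

```text
clock 4.70 pos [0.5003 0.3317 0.1333] rpy [-3.1395 -0.0038  0.1245] F [0.62 0.12 1.36] w 0.0856 q [ 0.92  0.05 -0.09  0.   -1.43  0.78]
delta t [-0.0012  0.0006  0.0913] w [-0.12 -0.22  0.14] |t| 0.091
```

View pics/w4.png

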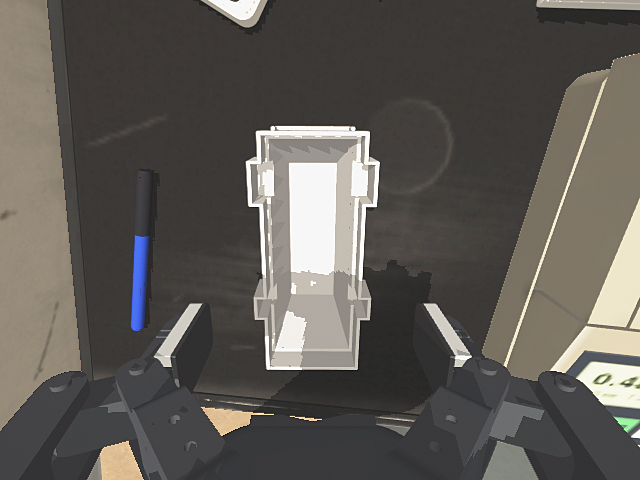

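Run:
```python
from h import *
d=np.load("w4.npz"); K,T=d["K"],d["T"]
L=[("TL",256,132),("TR",369,131),("BL",265,369),("BR",358,369),("wLt",248,159),("wLb",249,206),("wRt",378,159),("wRb",376,206),("nLt",255,293),("nLb",256,319),("nRt",371,293),("nRb",370,318)]
P={n:unproj(K,T,(x,y),.07)[0] for n,x,y in L}
C=(P["TL"]+P["TR"]+P["BL"]+P["BR"])/4
ax=(P["TL"]+P["TR"]-P["BL"]-P["BR"]); ps=np.arctan2(ax[1],ax[0]); print("C",C.round(4),"yaw",ps.round(4),"len",np.linalg.norm(ax)/2)
ux=np.array([np.cos(ps),np.sin(ps),0])
for n in P: v=P[n]-C; print(n,(v@ux*1e3).round(1),(np.cross(ux,v)[2]*1e3).round(1))
```

```text
C [0.4948 0.3315 0.07  ] yaw 0.1207 len 0.15951153693369302
TL 79.4 31.7
TR 80.2 -31.7
BL -79.9 32.6
BR -79.6 -32.6
wLt 64.5 37.0
wLb 36.9 37.8
wRt 64.8 -37.7
wRb 37.2 -38.2
nLt -20.9 36.9
nLb -40.1 37.1
nRt -20.5 -38.5
nRb -39.0 -38.8
```

{"op": "jog_arm", "data": {"deltas": [[[-0.001,0,0.04,0,0,0],[-0.002,0,0.07,0,-0.2,0],[-0.002,0,0.088,0,-0.2,0],[-0.002,0,0.091,0,-0.2,0],[-0.002,0,0.091,0,-0.2,0]]]}}

```text
clock: 5.32
ee_pos: [0.4994, 0.3323, 0.044]
tool_rot: [-3.138, -0.002, 0.125]
force: [0.4, 1.3, 0.1]
width: 0.0854
```

{"op": "jog_arm", "data": {"deltas": [[[0,0,0,0,0,0],[0,0,0,0,0,0],[0,0,0,0,0,0],[0,0,0,0,0,0]]], "hand": 1}}

```text
clock: 5.82
ee_pos: [0.5004, 0.3329, 0.0461]
tool_rot: [-3.137, -0.005, 0.125]
force: [-1.1, -0.0, 6.4]
width: 0.0627
```

Run:
```python
from h import *
i,K,T=cam("wrist");cv2.imwrite("pics/w5.png",i); np.savez("w5.npz",K=K,T=T)
delta((.4988,.332,.28),(np.pi,0,0.122))
```

```text
clock 5.88 pos [0.5004 0.3329 0.0461] rpy [-3.137  -0.0052  0.1249] F [-0.67 -0.88  6.21] w 0.0626 q [ 0.92  0.09 -0.2   0.   -1.27  0.78]
delta t [-0.0005 -0.0004 -0.2339] w [-0.26 -0.3   0.17] |t| 0.234
```

View pics/w5.png

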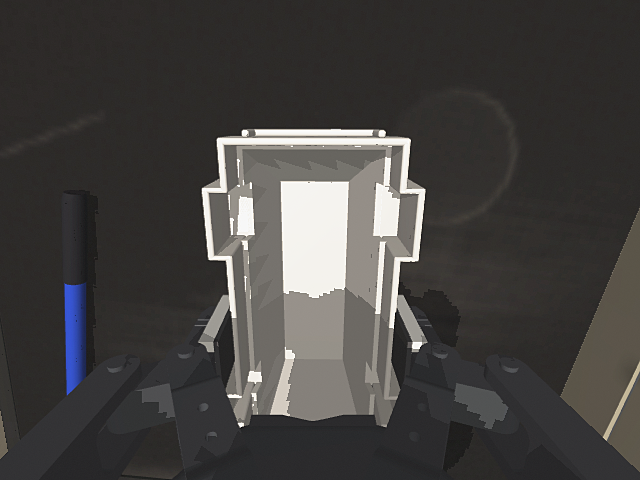

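{"op": "jog_arm", "data": {"deltas": [[[0,0,-0.01,0,0,0],[0,0,-0.03,0,0,0],[0,0,-0.06,0,0,0],[0,0,-0.1,0,0,0],[0,0,-0.14,0,0,0]]]}}

```text
clock: 6.5
ee_pos: [0.4997, 0.3321, 0.1887]
tool_rot: [-3.137, -0.006, 0.125]
force: [-0.3, 0.6, -0.4]
width: 0.0629
```

Run:
```python
from h import *
delta((.4988,.332,.30),(np.pi,0,0.122))
i,K,T=cam("wrist");cv2.imwrite("pics/w6.png",i)
```

```text
clock 6.50 pos [0.4997 0.3321 0.1887] rpy [-3.1365 -0.0059  0.125 ] F [-0.26  0.64 -0.36] w 0.0629 q [ 0.92  0.03 -0.    0.   -1.53  0.78]
delta t [-0.0002 -0.0006 -0.1113] w [-0.29 -0.34  0.17] |t| 0.111
```

View pics/w6.png

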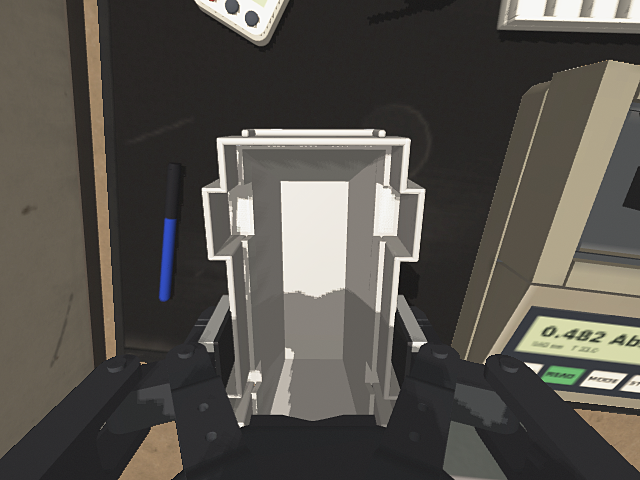

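Run:
```python
from h import *
delta((.4613,-.2641,.29),(-3.1365,-0.0059,-.111))
```

```text
clock 6.55 pos [0.5016 0.3328 0.1958] rpy [-3.1325 -0.0143  0.125 ] F [ 1.24 -0.49  5.69] w 0.0629 q [ 0.92  0.03  0.01  0.   -1.53  0.78]
delta t [-0.1131  0.5864 -0.1012] w [-0.36 -0.38 13.52] |t| 0.606
```

{"op": "jog_arm", "data": {"deltas": [[[0,0,-0.03,0,0,0],[0,0.01,-0.07,0,0,0],[0,0.03,-0.095,0,0,0],[-0.005,0.07,-0.1,0,0,1.5],[-0.01,0.12,-0.1,0,0,3]]]}}

```text
clock: 7.18
ee_pos: [0.5052, 0.2107, 0.2961]
tool_rot: [-3.131, -0.015, 0.073]
force: [0.6, 0.1, -1.5]
width: 0.063
```

Run:
```python
from h import *
delta((.4613,-.2641,.29),(-3.1365,-0.0059,-.111))
```

```text
clock 7.17 pos [0.5052 0.2107 0.2961] rpy [-3.1307 -0.0152  0.073 ] F [ 0.6   0.09 -1.55] w 0.063 q [ 0.76 -0.1   0.07  0.   -1.72  0.88]
delta t [-7.850e-02  4.704e-01 -2.000e-04] w [-0.44 -0.45 10.55] |t| 0.477
```

{"op": "jog_arm", "data": {"deltas": [[[-0.01,0.05,0,-0.1,-0.1,1],[-0.02,0.1,0,-0.2,-0.2,2],[-0.028,0.15,0,-0.3,-0.3,4],[-0.036,0.2,0,-0.4,-0.4,5],[-0.043,0.25,0,-0.4,-0.4,6]]]}}

```text
clock: 7.8
ee_pos: [0.48, -0.0433, 0.2941]
tool_rot: [-3.136, -0.009, -0.032]
force: [1.2, 0.1, -0.8]
width: 0.0624
```

Run:
```python
from h import *
delta((.4613,-.2641,.25),(-3.1365,-0.0059,-.111))
```

```text
clock 7.80 pos [ 0.48   -0.0433  0.2941] rpy [-3.136  -0.0092 -0.0318] F [ 1.15  0.12 -0.84] w 0.0624 q [ 0.33 -0.27 -0.08 -0.   -1.75  1.21]
delta t [-0.0121  0.2215  0.0427] w [-0.07 -0.16  4.54] |t| 0.226
```

{"op": "jog_arm", "data": {"deltas": [[[-0.002,0.05,0,0,0,1],[-0.005,0.1,0,0,-0.1,2],[-0.008,0.15,0,0,-0.1,3],[-0.011,0.195,0,0,-0.1,4],[-0.012,0.21,0.01,0,-0.1,4.5]]]}}

```text
clock: 8.43
ee_pos: [0.4609, -0.255, 0.2841]
tool_rot: [-3.136, -0.009, -0.114]
force: [0.1, 0.9, -1.8]
width: 0.0625
```

{"op": "jog_arm", "data": {"deltas": [[[0,0,0,0,0,0],[0,0,0,0,0,0]]]}}

```text
clock: 8.68
ee_pos: [0.461, -0.2543, 0.2847]
tool_rot: [-3.136, -0.01, -0.113]
force: [-0.0, 0.2, -0.5]
width: 0.0628
```

Run:
```python
from h import *
delta((.4613,-.2641,.25),(-3.1365,-0.0059,-.111))
i,K,T=cam("scene"); cv2.imwrite("pics/s7f.png",i); crop(i,280,150,150,200,3.,"pics/s7.png")
i,K,T=cam("wrist"); cv2.imwrite("pics/w7.png",i)
```

```text
clock 8.68 pos [ 0.461  -0.2543  0.2847] rpy [-3.136  -0.0096 -0.1128] F [-0.01  0.18 -0.52] w 0.0628 q [-0.13 -0.15  0.   -0.01 -1.71  1.58]
delta t [0.001  0.0099 0.0346] w [-0.03 -0.21 -0.1 ] |t| 0.036
```

View pics/s7.png

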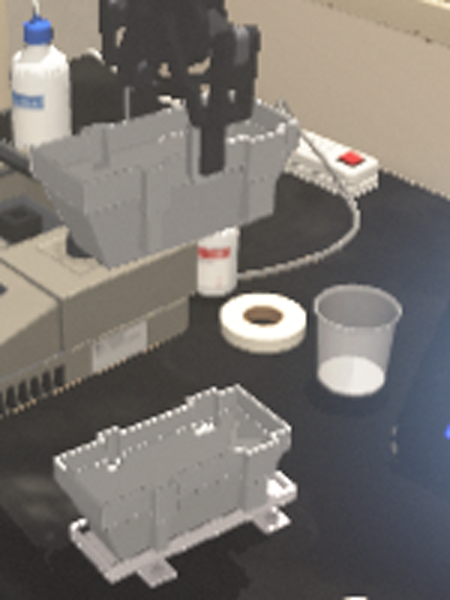

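View pics/w7.png

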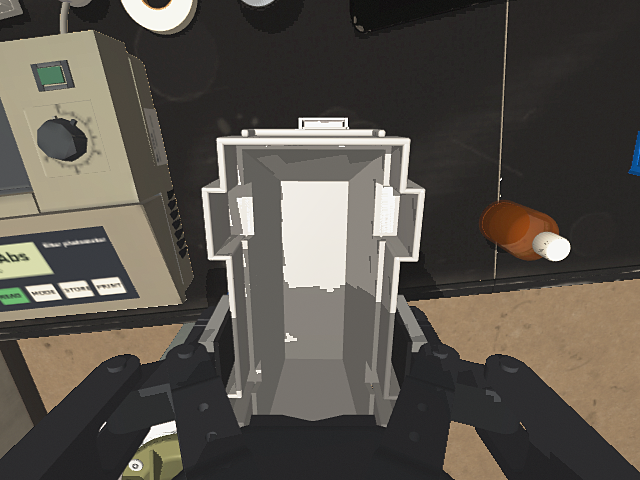

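Run:
```python
from h import *
i=cv2.imread("pics/w7.png"); crop(i,200,100,230,60,3.4,"pics/w7z.png")
```

```text
(no output)
```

View pics/w7z.png

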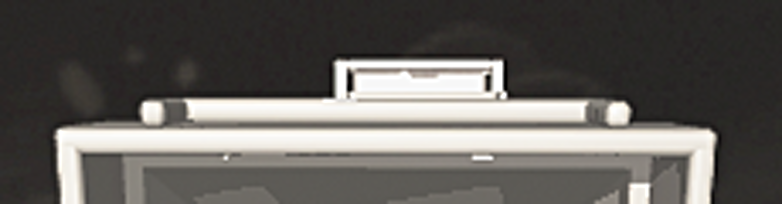

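Run:
```python
from h import *
f=grab_frame("wrist"); K=f["K"]; T=f["tool_from_camera"]
for uv in [(217.5,138.5),(410,138.5)]:
    print(unproj(K,T,uv,-.024).round(4))
# wide slot outer corners
for uv in [(203,190),(423,190),(208,260),(418,260)]: print(unproj(K,T,uv,-.024).round(4))
o=get_obs(); Tw=np.eye(4);Tw[:3,:3]=R.from_euler('xyz',o["tool_rot"]).as_matrix();Tw[:3,3]=o["ee_pos"]
Tw=Tw@T
for uv in [(298.5,117.6),(348,117.6)]: print("cradle",unproj(K,Tw,uv,.012).round(4))
```

```text
[[ 0.0743 -0.0313 -0.024 ]]
[[ 0.0743  0.0318 -0.024 ]]
[[ 0.0573 -0.0377 -0.024 ]]
[[ 0.0573  0.0377 -0.024 ]]
[[ 0.0316 -0.0384 -0.024 ]]
[[ 0.0316  0.0384 -0.024 ]]
cradle [[ 0.5506 -0.2468  0.012 ]]
cradle [[ 0.5444 -0.3021  0.012 ]]
```

{"op": "jog_arm", "data": {"deltas": [[[0.001,0.01,0.04,0,-0.2,-0.1],[0.001,0.01,0.09,0,-0.2,-0.1],[0.001,0.01,0.13,0,-0.2,-0.1],[0.001,0.01,0.152,0,-0.2,-0.1],[0.001,0.01,0.155,0,-0.2,-0.1]]]}}

```text
clock: 9.45
ee_pos: [0.4622, -0.2626, 0.1281]
tool_rot: [-3.135, -0.004, -0.109]
force: [0.1, 0.1, -0.1]
width: 0.0628
```

Run:
```python
from h import *
delta((.4613,-.2641,.115),(-3.1365,-0.0059,-.111))
i,K,T=cam("scene"); cv2.imwrite("pics/s8f.png",i); crop(i,270,220,140,140,4,"pics/s8.png")
```

```text
clock 9.45 pos [ 0.4622 -0.2626  0.1281] rpy [-3.1355 -0.0035 -0.1091] F [ 0.08  0.08 -0.07] w 0.0628 q [-0.14 -0.13 -0.27 -0.01 -1.43  1.6 ]
delta t [-0.0007  0.0017  0.0131] w [-0.06  0.14  0.11] |t| 0.013
```

View pics/s8.png

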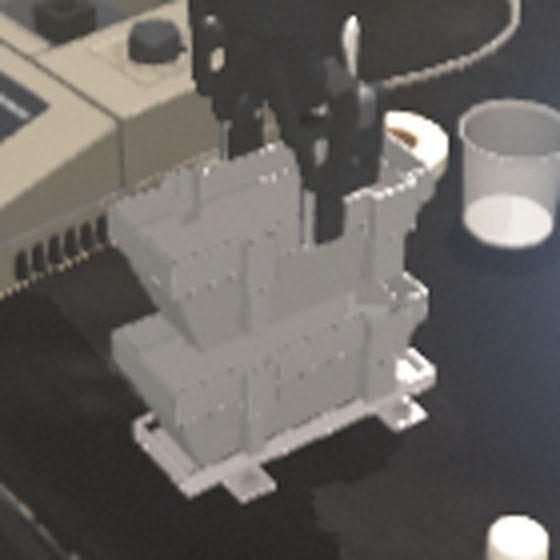

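{"op": "jog_arm", "data": {"deltas": [[[-0.001,0.002,0.002,0,0.1,0.1],[-0.001,0.002,0.005,0,0.1,0.1],[-0.001,0.002,0.009,0,0.1,0.1],[-0.001,0.002,0.012,0,0.1,0.1],[-0.001,0.002,0.014,0,0.1,0.1]]]}}

```text
clock: 10.12
ee_pos: [0.4615, -0.2648, 0.115]
tool_rot: [-3.136, -0.007, -0.111]
force: [-0.5, -0.0, -1.0]
width: 0.0625
```

Run:
```python
from h import *
delta((.4613,-.2641,.110),(-3.1365,-0.0059,-.111))
```

```text
clock 10.12 pos [ 0.4615 -0.2648  0.115 ] rpy [-3.136  -0.0069 -0.111 ] F [-0.52 -0.   -1.02] w 0.0625 q [-0.15 -0.13 -0.29 -0.01 -1.4   1.61]
delta t [-0.0003 -0.0006  0.0051] w [-0.03 -0.06  0.  ] |t| 0.005
```

Now slow descent, feeling for the rim near z=0.110.

{"op": "jog_arm", "data": {"deltas": [[[0,-0.0005,0.002,0,0,0],[0,-0.0005,0.004,0,0,0],[0,-0.0005,0.005,0,0,0],[0,-0.0005,0.006,0,0,0],[0,-0.0005,0.007,0,0,0]]]}}

```text
clock: 10.75
ee_pos: [0.4616, -0.2642, 0.1081]
tool_rot: [-3.136, -0.007, -0.111]
force: [-0.1, 0.3, -1.4]
width: 0.0625
```

Run:
```python
from h import *
delta((.4613,-.2641,.105),(-3.1365,-0.0059,-.111))
```

```text
clock 10.75 pos [ 0.4616 -0.2642  0.1081] rpy [-3.136 -0.007 -0.111] F [-0.14  0.27 -1.37] w 0.0625 q [-0.15 -0.13 -0.3  -0.01 -1.39  1.61]
delta t [-0.0004 -0.0001  0.0031] w [-0.03 -0.06  0.  ] |t| 0.003
```

{"op": "jog_arm", "data": {"deltas": [[[0,0,0.001,0,0,0],[0,0,0.002,0,0,0],[0,0,0.003,0,0,0],[0,0,0.004,0,0,0],[0,0,0.005,0,0,0]]]}}

```text
clock: 11.38
ee_pos: [0.4617, -0.2642, 0.103]
tool_rot: [-3.136, -0.007, -0.111]
force: [-0.8, -0.3, -0.2]
width: 0.0627
```

Run:
```python
from h import *
delta((.4613,-.2641,.098),(-3.1365,-0.0059,-.111))
```

```text
clock 11.38 pos [ 0.4617 -0.2642  0.103 ] rpy [-3.136 -0.007 -0.111] F [-0.79 -0.27 -0.21] w 0.0627 q [-0.15 -0.12 -0.31 -0.01 -1.38  1.61]
delta t [-0.0004 -0.      0.005 ] w [-0.03 -0.07  0.  ] |t| 0.005
```

{"op": "jog_arm", "data": {"deltas": [[[0,0,0.002,0,0,0],[0,0,0.004,0,0,0],[0,0,0.006,0,0,0],[0,0,0.008,0,0,0],[0,0,0.01,0,0,0]]]}}

```text
clock: 12.0
ee_pos: [0.4617, -0.2642, 0.0928]
tool_rot: [-3.136, -0.007, -0.111]
force: [0.6, -0.3, -2.3]
width: 0.063
```

Run:
```python
from h import *
delta((.4613,-.2641,.087),(-3.1365,-0.0059,-.111))
i,K,T=cam("scene"); cv2.imwrite("pics/s9f.png",i); crop(i,270,220,140,140,4,"pics/s9.png")
```

```text
clock 12.00 pos [ 0.4617 -0.2642  0.0928] rpy [-3.136 -0.007 -0.111] F [ 0.62 -0.29 -2.29] w 0.063 q [-0.15 -0.12 -0.32 -0.01 -1.36  1.61]
delta t [-0.0005  0.      0.0058] w [-0.03 -0.06 -0.  ] |t| 0.006
```

View pics/s9.png

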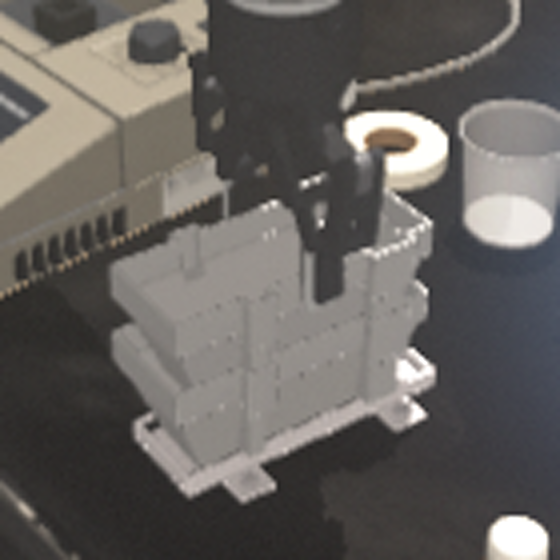

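Ribs are well inside the slots; the finger tips clear the lower rim. Continuing down gently.

{"op": "jog_arm", "data": {"deltas": [[[0,0,0.001,0,0,0],[0,0,0.002,0,0,0],[0,0,0.003,0,0,0],[0,0,0.004,0,0,0],[0,0,0.005,0,0,0]]]}}

```text
clock: 12.68
ee_pos: [0.4617, -0.2641, 0.0875]
tool_rot: [-3.136, -0.007, -0.111]
force: [0.1, 0.0, -1.6]
width: 0.0628
```

{"op": "jog_arm", "data": {"deltas": [[[0,0,0.0005,0,0,0],[0,0,0.001,0,0,0],[0,0,0.0015,0,0,0]]]}}

```text
clock: 13.05
ee_pos: [0.4617, -0.264, 0.086]
tool_rot: [-3.136, -0.007, -0.111]
force: [-0.1, 0.2, -1.4]
width: 0.0625
```

{"op": "jog_arm", "data": {"deltas": [[[0,0,0.0005,0,0,0],[0,0,0.001,0,0,0],[0,0,0.0015,0,0,0]]]}}

```text
clock: 13.42
ee_pos: [0.4617, -0.2641, 0.0844]
tool_rot: [-3.136, -0.007, -0.111]
force: [0.1, -0.0, -1.5]
width: 0.0629
```

{"op": "jog_arm", "data": {"deltas": [[[0,0,0.0005,0,0,0],[0,0,0.001,0,0,0]]]}}

```text
clock: 13.68
ee_pos: [0.4618, -0.2641, 0.0841]
tool_rot: [-3.136, -0.007, -0.111]
force: [-1.0, 1.1, 4.8]
width: 0.0627
```

{"op": "jog_arm", "data": {"deltas": [[[0,0,0,0,0,0],[0,0,0,0,0,0],[0,0,0,0,0,0],[0,0,0,0,0,0]]], "hand": 0}}

```text
clock: 14.18
ee_pos: [0.4618, -0.2641, 0.084]
tool_rot: [-3.136, -0.007, -0.111]
force: [-0.2, 0.8, -0.6]
width: 0.0852
```

Run:
```python
from h import *
delta((.4613,-.2641,.28),(-3.1365,-0.0059,-.111))
i,K,T=cam("wrist"); cv2.imwrite("pics/w10.png",i)
```

```text
clock 14.18 pos [ 0.4618 -0.2641  0.084 ] rpy [-3.1361 -0.0071 -0.111 ] F [-0.24  0.81 -0.61] w 0.0852 q [-0.15 -0.11 -0.33 -0.01 -1.35  1.61]
delta t [ 0.0009 -0.001  -0.196 ] w [-0.02 -0.07  0.  ] |t| 0.196
```

View pics/w10.png

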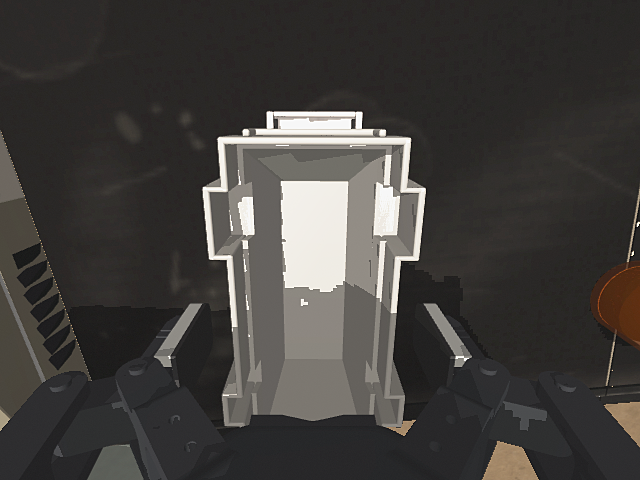

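Released; the fingers stand clear on both sides of the tote. Retreat straight up.

{"op": "jog_arm", "data": {"deltas": [[[0,0,-0.01,0,0,0],[0,0,-0.03,0,0,0],[0,0,-0.07,0,0,0],[0,0,-0.12,0,0,0],[0,0,-0.15,0,0,0]]]}}

```text
clock: 14.85
ee_pos: [0.4611, -0.2653, 0.238]
tool_rot: [-3.137, -0.011, -0.111]
force: [-0.0, -0.1, -0.6]
width: 0.0852
```

{"op": "jog_arm", "data": {"deltas": [[[-0.03,0,-0.03,0,0,0],[-0.06,0,-0.05,0,0,0],[-0.07,0,-0.05,0,0,0],[-0.07,0,-0.05,0,0,0],[-0.07,0,-0.05,0,0,0]]]}}

```text
clock: 15.48
ee_pos: [0.3912, -0.2575, 0.286]
tool_rot: [-3.137, -0.009, -0.111]
force: [-0.3, 0.4, -0.4]
width: 0.0857
```

Run:
```python
from h import *
delta((.39,-.2641,.28),(-3.1365,-0.0059,-.111))
i,K,T=cam("wrist"); cv2.imwrite("pics/w11.png",i); np.savez("w11.npz",K=K,T=T)
j,_,_=cam("scene"); crop(j,270,200,140,150,4,"pics/s11.png")
cv2.imwrite("pics/s11f.png",j)
```

```text
clock 15.47 pos [ 0.3912 -0.2575  0.286 ] rpy [-3.1369 -0.0091 -0.1108] F [-0.3   0.44 -0.4 ] w 0.0857 q [-0.15 -0.3  -0.13 -0.01 -1.74  1.61]
delta t [-0.0005  0.0067  0.006 ] w [ 0.02 -0.18  0.01] |t| 0.009
```

View pics/s11.png

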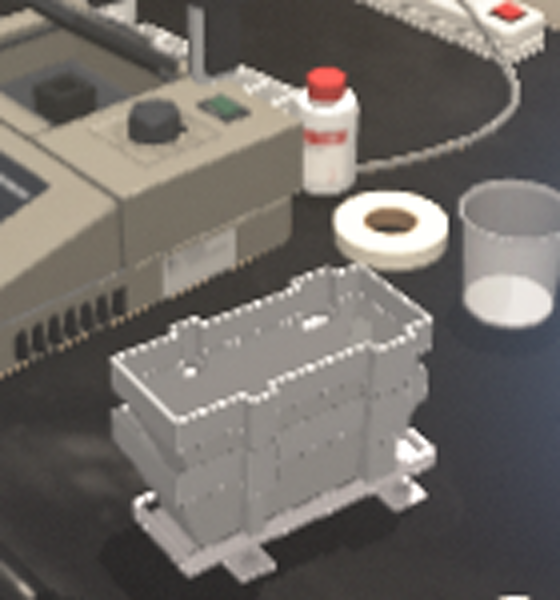

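View pics/w11.png

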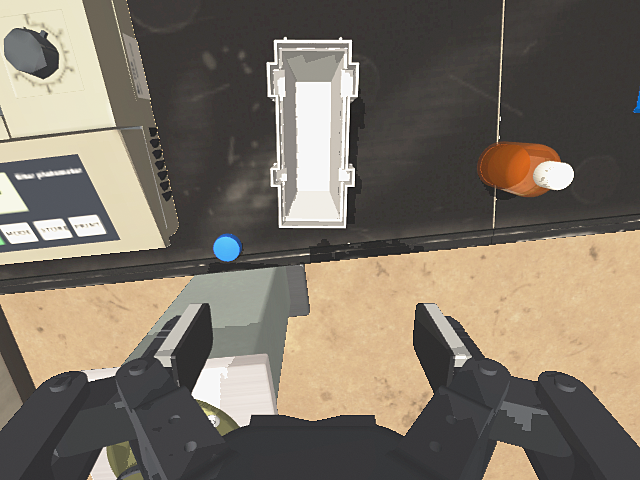

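Run:
```python
from h import *
d=np.load("w11.npz"); K,T=d["K"],d["T"]
for z in (.108,.134):
    P=unproj(K,T,[(275,41),(352,40),(280,227),(346,227)],z); ax=P[0]+P[1]-P[2]-P[3]
    print(z,P.mean(0).round(4),"yaw",np.arctan2(ax[1],ax[0]).round(3),"len",(np.linalg.norm(ax)/2).round(4),"w",np.linalg.norm(P[0]-P[1]).round(4),np.linalg.norm(P[2]-P[3]).round(4))
a=cv2.imread("pics/scene0.png");b=cv2.imread("pics/s11f.png")
for n,(x,y,w,h) in dict(beaker=(383,243,32,40),amber=(378,346,38,66),tape=(352,246,30,20),small=(342,216,18,34)).items():
    print(n,np.abs(a[y:y+h,x:x+w].astype(int)-b[y:y+h,x:x+w]).mean().round(2))
print(get_obs()["joint_vel"].round(3))
```

```text
0.108 [ 0.4567 -0.2646  0.108 ] yaw -0.113 len 0.1586 w 0.063 0.063
0.134 [ 0.4577 -0.2647  0.134 ] yaw -0.113 len 0.1458 w 0.0579 0.0579
beaker 14.66
amber 9.81
tape 10.26
small 13.83
[ 0.001 -0.001  0.004  0.002 -0.002  0.002]
```

Run:
```python
from h import *
a=cv2.imread("pics/scene0.png");b=cv2.imread("pics/s11f.png")
for n,(x,y,w,h) in dict(beaker=(383,243,32,40),amber=(378,346,38,66),tape=(352,246,30,20),small=(342,216,18,34),fixed_monitor=(440,250,100,60)).items():
    r=cv2.matchTemplate(b[y-12:y+h+12,x-12:x+w+12],a[y:y+h,x:x+w],cv2.TM_CCOEFF_NORMED); _,v,_,l=cv2.minMaxLoc(r); print(n,round(v,3),l[0]-12,l[1]-12)
job.hand_in(); print(get_obs()["clock"])
```

```text
beaker 0.999 0 0
amber 0.998 0 0
tape 0.997 0 0
small 0.997 0 0
fixed_monitor 0.995 0 0
the job is handed in; nothing more can be done
the job is handed in; nothing more can be done
```

The loose tote is nested in the bottom tote and released, and the job is handed in at about 15.5 s. I gripped it across the band, carried it over the photometer and lowered it straight into the slots. The ribs went in first time with no search along the rim. At the hard stop, with the tool at 84 mm (tote centre about 73 mm), the force reading rose to about 5 N.

**Final position:** In the last wrist image the rim measures 159 x 63 mm if it is at the nested height of 108 mm. At stacked height it would come out at 146 mm, so it is nested rather than stacked. Its centre is at about (0.457, -0.265) and its yaw is -0.113 rad, against -0.111 rad for the bottom tote. The bottom tote measured about 10 mm to the -x side of the cradle's centre, which is inside the 20 mm allowed.

**Bystanders:** In the scene camera the beaker, both bottles and the tape roll match their starting positions with no pixel shift. A first check by raw brightness difference gave noticeable values (10 to 15). I put that down to an overall brightness change, because the matching itself was 0.997 or better.

**Disagreement with the task text:** The text says the loose tote starts facing the wrong way. In my images it did not: the wide slots and card holder of the loose tote, and the wide slots of the bottom tote, were all at the world +x end. The yaws differed by only about 0.23 rad, and the ribs lined up in the scene view as well. So I made no half turn, only a correction of about 13°, and the ribs dropping home agrees with that.

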